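# Click-through check of a limit-switch bank

## Robot

A 6-joint arm with a two-finger parallel gripper is mounted at the origin on the work surface. World frame = base frame: x ahead of the robot, y to its left, z up, the work surface at z = 0. Lengths are in m, angles in rad, forces in N, time in s.
With the tool pointing down it reaches from about 0.425 to 1.125 m from the base axis. Payload 14.9 kg.
Tool frame: the origin (TCP) lies between the finger pads, 19 mm behind the fingertips; this is the grasp point; z points along the fingers, y is the line along which they close (so a half turn about z gives the same grasp; the last joint's range is limited). The gripper opens to 91 mm and grips with 3 to 60 N. Pads are 32 mm wide; open, the fingers measure 118 mm over their backs; the gripper's body (76 mm by 178 mm) begins 60 mm behind the grasp point.
Start: joints at [1.189, 0.379, 1.734, -0, 1.028, -0.033], TCP at [0.239, 0.658, 0.233] pointing down, gripper open.
Joint ranges: [-2.77, 2.77], [-0.74, 2.19], [0, 2.66], [-1.06, 4.2], [0.31, 2.87], [-3.08, 3.08]. Speed limits (rad/s): [1.89, 1.89, 2.39, 3.14, 3.14, 3.14].

## Interface

Orientations are given as a unit quaternion [w, x, y, z].
In Python, from station import robot, get_image, camera_info gives the robot as it stands (robot), with the cameras as plain functions.
- The arm moves only by the tool shift_gripper, called after ">>>" by a JSON object that holds its "api" and its "payload". Schema: {"type":"object","properties":{"deltas":{"type":"array","items":{"type":"array","items":{"type":"number"},"minItems":4,"maxItems":4},"minItems":1,"maxItems":10},"finger_gap":{"type":"number"},"only":{"type":"string"},"quiet":{"type":"boolean"},"lines":{"type":"string"}},"required":["deltas"],"additionalProperties":false}. deltas is a list of rows, 1 to 10 of them, each of 4 numbers: dx, dy, dz in m, then a turn about the tool's z in rad; each row shifts and turns the commanded pose from where the row before left it, along the tool's axes as they then stand; what a row does not reach is not made up. A row lasts 1/8 s, in which the tool goes at most 0.0625 m and 0.188 rad, less where a joint would pass 70% of its speed; a pose out of reach is approached as far as the arm can. finger_gap is the opening from 0.0 (shut) to 1.0 (fully open), set as the call begins (left out keeps the last). The fingers move at their own pace and stop on an object; the grip force is fixed at half the most. Time passes only in rows, so rows that do not move let the fingers close. The tool returns the time, the measured TCP pose, the force, the opening and the grip force at its end. only (a regular expression) keeps the lines of the reply that match it, lines (a string "A,B") keeps lines A to B, and quiet returns only ok. Input that does not fit is refused with a message, and nothing moves.
- robot.read_state(): the state, without advancing time (a new reading comes with each control period).
- get_image(name): name is "scene" or "top" or "wrist"; returns the picture (480x640x3 uint8, red, green, blue); there is no depth.
- camera_info(name): a dict with "fx", "fy", "cx", "cy" (pixels), "T" (4x4, takes a point from camera to world coordinates); the wrist camera has in their place "mount" (4x4, takes a point from camera to tool coordinates, whose origin is the TCP and whose axes are the flange's). Camera axes: x right, y down, z forward; pixel columns grow to the right and rows downward; lengths in m; the calibration is good to about 2 mm. The wrist camera is an equidistant fisheye: a pixel r from the principal point sees the ray r / f radians off the axis. A picture is of the moment at which its call begins: read the wrist's pose just before it. camera_info takes no time and is no camera call.
- robot.sign_off(): hands the job in; it is judged then, once.
The state is a dict: "time_s": time; "joint_positions": joint angles; "joint_vel": joint speeds; "joint_efforts": joint torques, N m; "eef_pos": TCP position; "eef_rot": TCP orientation; "ft_force": force on the tool from outside, world axes, zero at the start; "moment": the same for the moment, N m; "grip_width": opening from 0.0 (shut) to 1.0 (fully open); "grip_force": force on a finger pad.
Only numpy, scipy, OpenCV 4.12 (cv2) and the standard library are available. Lean on these libraries where they do the work, as an engineer would, in place of code of your own. Each camera call takes 0.05 s, during which the arm holds its last target. There are 200 camera calls.

## Task

Do the click-through check on the switch bank with the roller levers: run the closed fingertips lightly along its four rollers, from the end with the connector to the far end and without hopping up between them, so that each lever in turn goes down far enough to click and springs back, and none is pushed down to its stop. Then take the hand clear. Do not pick up or shove the bank, do not touch the other bank, which has no levers, and leave everything else on the bench where it is.

Things in the scene. Friction and masses are not known exactly. Their poses are not given: they have to be found in the camera images.
- bank: Switch bank under test, loose, 1.3 kg (slides at about 8 N): rail 270 x 64 x 10 mm, four brown switches in a row (34 mm high), each with a sprung roller lever; grey connector box (40 mm high) with a round plug at one end, centre at x = -135 mm. Origin at bench level under the middle of the row; x along the row away from the connector, z up; rollers at x = -84, -28, 28, 84 mm, y = 0.
- roller1 (a point): Centre of the steel roller of lever 1, the first from the connector end: 12 mm diameter, 7 mm wide, axis across the row, spins freely. At rest its centre is 53.5 mm and its top 59.5 mm above the bench, the highest part of the bank. It moves with its lever.
- roller2 (a point): Centre of the steel roller of lever 2, the second from the connector end: 12 mm diameter, 7 mm wide, axis across the row, spins freely. At rest its centre is 53.5 mm and its top 59.5 mm above the bench, the highest part of the bank. It moves with its lever.
- roller3 (a point): Centre of the steel roller of lever 3, the third from the connector end: 12 mm diameter, 7 mm wide, axis across the row, spins freely. At rest its centre is 53.5 mm and its top 59.5 mm above the bench, the highest part of the bank. It moves with its lever.
- roller4 (a point): Centre of the steel roller of lever 4, the fourth from the connector end: 12 mm diameter, 7 mm wide, axis across the row, spins freely. At rest its centre is 53.5 mm and its top 59.5 mm above the bench, the highest part of the bank. It moves with its lever.
- lever1 (a joint): Lever 1, hinged 27 mm before its roller on the connector side, 36 mm above the bench, and rising away from the connector. 0 rad = up, grows when pressed: clicks at 0.12 (roller 3.5 mm down), usual depth 0.23 (6.5 mm), counts as bottomed from 0.36 (10.5 mm), stop at 0.40. 2 N to 4 N at the roller. A finger sliding from the connector side folds it down; from the far side it catches.
- lever2 (a joint): Lever 2, hinged 27 mm before its roller on the connector side, 36 mm above the bench, and rising away from the connector. 0 rad = up, grows when pressed: clicks at 0.12 (roller 3.5 mm down), usual depth 0.23 (6.5 mm), counts as bottomed from 0.36 (10.5 mm), stop at 0.40. 2 N to 4 N at the roller. A finger sliding from the connector side folds it down; from the far side it catches.
- lever3 (a joint): Lever 3, hinged 27 mm before its roller on the connector side, 36 mm above the bench, and rising away from the connector. 0 rad = up, grows when pressed: clicks at 0.12 (roller 3.5 mm down), usual depth 0.23 (6.5 mm), counts as bottomed from 0.36 (10.5 mm), stop at 0.40. 2 N to 4 N at the roller. A finger sliding from the connector side folds it down; from the far side it catches.
- lever4 (a joint): Lever 4, hinged 27 mm before its roller on the connector side, 36 mm above the bench, and rising away from the connector. 0 rad = up, grows when pressed: clicks at 0.12 (roller 3.5 mm down), usual depth 0.23 (6.5 mm), counts as bottomed from 0.36 (10.5 mm), stop at 0.40. 2 N to 4 N at the roller. A finger sliding from the connector side folds it down; from the far side it catches.
- pin_bank: The other bank, to be left alone: same rail, switches and connector box, but with no levers, only a short black pin (4 mm) on each switch; 38 mm high, connector box 40 mm. Origin on the underside as for the first bank, x away from the connector.
- screwdriver: Screwdriver lying beside the roller-lever bank, 190 mm long, black handle 26 mm thick; origin under its middle, x towards the tip. Leave it.
- spare_switch: Single loose switch without lever, 49 x 17.5 x 28 mm, beside the roller-lever bank; origin under its middle. Leave it.
- relay: Clear plug-in relay, 28 x 21.5 x 40 mm, beside the bank without levers; origin under its middle. Leave it.
- tape_roll: Roll of tape lying flat, 72 mm across, 19 mm high; origin under its middle. Leave it.
- multimeter: Multimeter lying on its back, 150 x 78 x 44 mm; origin under its middle. Leave it.
- parts_box: Small open cardboard box of parts, 110 x 85 x 40 mm; origin under its middle. Leave it.

How it is judged:
On the way, in this order (a step that is already met when the one before it is completed fails the run):
1. the first roller lever, counted from the connector, is pressed far enough to click (0.12 rad) (value of joint lever1 above 0.12 rad), for 0.05 s.
2. without hopping, the fingertips pass the gap after the first roller (TCP 12 to 44 mm past it, at most 33 mm above the roller tops) and its lever has sprung back (x of the grasp point in the frame of bank between -0.072 and -0.04 m and z of the grasp point in the frame of bank below 0.0925 m and value of joint lever1 below 0.06 rad), for 0.05 s.
3. the second roller lever, counted from the connector, is pressed far enough to click (0.12 rad) (value of joint lever2 above 0.12 rad), for 0.05 s.
4. without hopping, the fingertips pass the gap after the second roller (TCP 12 to 44 mm past it, at most 33 mm above the roller tops) and its lever has sprung back (x of the grasp point in the frame of bank between -0.016 and 0.016 m and z of the grasp point in the frame of bank below 0.0925 m and value of joint lever2 below 0.06 rad), for 0.05 s.
5. the third roller lever, counted from the connector, is pressed far enough to click (0.12 rad) (value of joint lever3 above 0.12 rad), for 0.05 s.
6. without hopping, the fingertips pass the gap after the third roller (TCP 12 to 44 mm past it, at most 33 mm above the roller tops) and its lever has sprung back (x of the grasp point in the frame of bank between 0.04 and 0.072 m and z of the grasp point in the frame of bank below 0.0925 m and value of joint lever3 below 0.06 rad), for 0.05 s.
7. the fourth roller lever, counted from the connector, is pressed far enough to click (0.12 rad) (value of joint lever4 above 0.12 rad), for 0.05 s.
At the end, for the whole second after the job is handed in: All four roller levers have sprung back up (below 0.04 rad), the bank stands upright and at rest within 15 mm of where it stood, the bank without levers is within 10 mm and every other listed thing within 20 mm of its start (value of joint each of lever1, lever2, lever3, lever4 below 0.04 rad and distance of bank from where it was at the start of the episode below 0.015 m and height (world z) of bank below 0.006 m and angle between bank's own z axis and vertical below 0.08 rad and linear speed of bank below 0.02 m/s and distance of pin_bank from where it was at the start of the episode below 0.01 m and distance of each of screwdriver, spare_switch, relay, tape_roll, multimeter, parts_box from where it was at the start of the episode below 0.02 m); the robot touches nothing.
It fails at once if a lever is pushed down to its stop (beyond 0.36 rad; the stop is at 0.40) (value of joint any of lever1, lever2, lever3, lever4 above 0.36 rad).
It fails at once if the roller-lever bank is shoved more than 15 mm, lifted more than 8 mm or tipped (distance of bank from where it was at the start of the episode above 0.015 m or height (world z) of bank above 0.008 m or angle between bank's own z axis and vertical above 0.12 rad).
It fails at once if the bank without levers is touched (more than 1 N) or moved more than 10 mm (contact force between any of the arm, the fingers and pin_bank above 1 N or distance of pin_bank from where it was at the start of the episode above 0.01 m).
It fails at once if one of the other things on the bench is moved more than 20 mm (distance of any of screwdriver, spare_switch, relay, tape_roll, multimeter, parts_box from where it was at the start of the episode above 0.02 m).
It also fails if it takes over 38 s, if anything falls off the work surface, if the arm or the gripper's body presses on something with over 40 N, if the wrist force passes 120 N, or if a joint passes its speed limit or range.

## Working session

There is one attempt and no reset: what is moved stays moved. The work goes in short steps, Python scripts to look and compute and a tool call to move; the robot and the scene stay as the last step left them, time stands still between calls to the robot, and variables do not carry over. Pictures are saved under pics/ and viewed, at most 10 in all, crops included, and the job is handed in when it is done.

```bash
ls; mkdir -p pics
```

Run:
```python
from station import robot, get_image, camera_info
import cv2,numpy as np
np.set_printoptions(precision=4,suppress=True)
s=robot.read_state();print(s)
for n in("top","scene"):
    im=get_image(n);cv2.imwrite(f"pics/{n}.png",im[:,:,::-1]);i=camera_info(n);print(n,i)
print(camera_info("wrist"))
```

```text
pics
station.py
{'time_s': 0.0, 'joint_positions': array([ 1.1887,  0.3794,  1.7348, -0.    ,  1.0285, -0.0333]), 'joint_vel': array([-0.    ,  0.002 ,  0.0003, -0.0016, -0.0011,  0.0004]), 'joint_efforts': array([  0.0023, -76.3739, -43.4379,   0.0652,   0.0424,  -0.    ]), 'eef_pos': array([0.2391, 0.6575, 0.2321]), 'eef_rot': array([-0.0001,  0.1735,  0.9848, -0.0006]), 'ft_force': array([0.577 , 1.0537, 0.1506]), 'moment': array([-0.0147,  0.0243,  0.0115]), 'grip_force': 0.0, 'grip_width': 0.999210083467392}
top {'fx': 537.4156879709603, 'fy': 537.4156879709603, 'cx': 325.7710694733947, 'cy': 247.68617311375272, 'T': array([[ 0.0099, -0.9967,  0.081 ,  0.4905],
       [-0.9999, -0.009 ,  0.0114,  0.0174],
       [-0.0106, -0.0811, -0.9966,  1.2451],
       [ 0.    ,  0.    ,  0.    ,  1.    ]])}
scene {'fx': 543.9858691846161, 'fy': 543.9858691846161, 'cx': 323.41383509495137, 'cy': 240.47150906052906, 'T': array([[-0.4543,  0.5732, -0.682 ,  1.3254],
       [ 0.8907,  0.2759, -0.3614,  0.394 ],
       [-0.019 , -0.7716, -0.6358,  0.7413],
       [ 0.    ,  0.    ,  0.    ,  1.    ]])}
{'fx': 371.64829954431775, 'fy': 371.64829954431775, 'cx': 318.4169103114908, 'cy': 243.40370508311196, 'mount': array([[-0.0005, -0.9573, -0.2892,  0.0827],
       [ 1.    , -0.0006,  0.0003, -0.0003],
       [-0.0004, -0.2892,  0.9573, -0.152 ],
       [ 0.    ,  0.    ,  0.    ,  1.    ]])}
```

View pics/top.png

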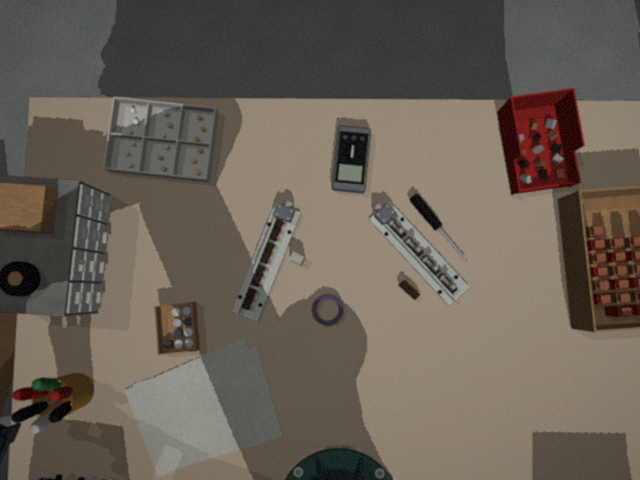

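View pics/scene.png

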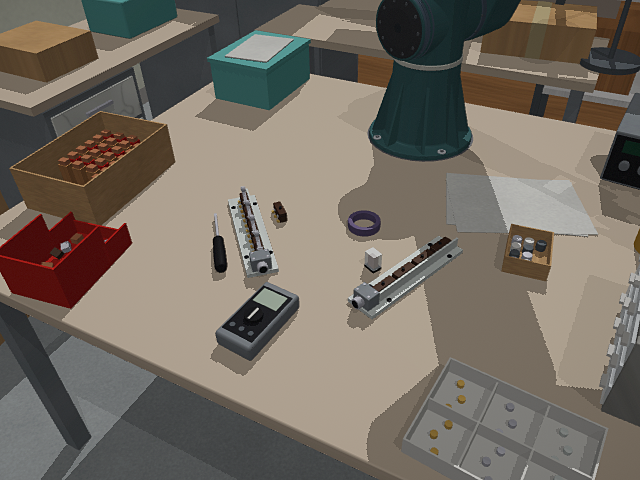

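The top view shows the roller bank at about (382,212)–(462,298), with its connector at the upper left. The pin bank is at (285,210)–(248,312). I'll enlarge the roller bank in both views.

Run:
```python
import cv2,numpy as np
a=cv2.imread("pics/top.png")[190:315,360:480];b=cv2.imread("pics/scene.png")[175:285,210:300]
a=cv2.resize(a,None,fx=4.8,fy=4.8,interpolation=cv2.INTER_CUBIC)
cv2.imwrite("pics/c1.png",cv2.convertScaleAbs(a,alpha=1.3))
b=cv2.resize(b,None,fx=5.4,fy=5.4,interpolation=cv2.INTER_CUBIC)
cv2.imwrite("pics/c2.png",cv2.convertScaleAbs(b,alpha=1.1))
```

```text
(no output)
```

View pics/c1.png

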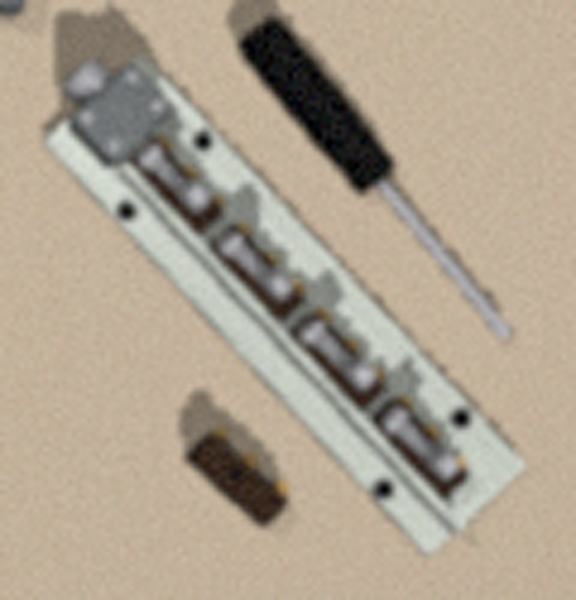

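The crop shows the connector box at (120,115). The rail holes are at (203,140), (127,210), (461,418) and (384,489), and the levers' roller ends at about (200,195), (281,283), (363,375) and (445,466). Next I'll turn these pixels into world coordinates.

Create h.py:
```python
import numpy as np
from scipy.spatial.transform import Rotation as R
from station import robot, get_image, camera_info
np.set_printoptions(precision=4,suppress=True)
def cast(n,px,z):
    i=camera_info(n);px=np.atleast_2d(px).astype(float);T=i["T"]
    d=np.c_[(px[:,0]-i["cx"])/i["fx"],(px[:,1]-i["cy"])/i["fy"],np.ones(len(px))]@T[:3,:3].T
    return T[:3,3]+d*((z-T[2,3])/d[:,2])[:,None]
def tool():
    s=robot.read_state();q=s["eef_rot"];return s,R.from_quat([q[1],q[2],q[3],q[0]]).as_matrix()
```

Run:
```python
from h import *
f=lambda p:np.array(p)/4.8+[360,190]-.4
H=cast("top",f([[203,140],[127,210],[461,418],[384,489]]),.010);print(H,H.mean(0))
r=cast("top",f([[200,195],[281,283],[363,375],[445,466]]),.0535);print(r,r.mean(0),np.linalg.norm(np.diff(r,axis=0),axis=1))
c=cast("top",f([[120,115]]),.04);print("conn",c)
C=cast("top",f([[47,130],[525,465],[430,553]]),.01);print("rail",C,(C[0]+C[1])/2)
for v in (H[2]-H[0],H[3]-H[1],r[3]-r[0]): print(np.arctan2(v[1],v[0]))
s,M=tool();print(M)
```

```text
[[ 0.6596 -0.1438  0.01  ]
 [ 0.6254 -0.1073  0.01  ]
 [ 0.527  -0.2665  0.01  ]
 [ 0.4928 -0.2296  0.01  ]] [ 0.5762 -0.1868  0.01  ]
[[ 0.6279 -0.1367  0.0535]
 [ 0.5873 -0.1741  0.0535]
 [ 0.5451 -0.2117  0.0535]
 [ 0.5036 -0.249   0.0535]] [ 0.566  -0.1929  0.0535] [0.0552 0.0565 0.0558]
conn [[ 0.667  -0.1009  0.04  ]]
rail [[ 0.6638 -0.0687  0.01  ]
 [ 0.5049 -0.2967  0.01  ]
 [ 0.4628 -0.2512  0.01  ]] [ 0.5844 -0.1827  0.01  ]
-2.3950477447631617
-2.396093085667541
-2.4071810867343095
[[-0.9398  0.3418 -0.0004]
 [ 0.3418  0.9398 -0.0009]
 [ 0.     -0.001  -1.    ]]
```

View pics/c2.png

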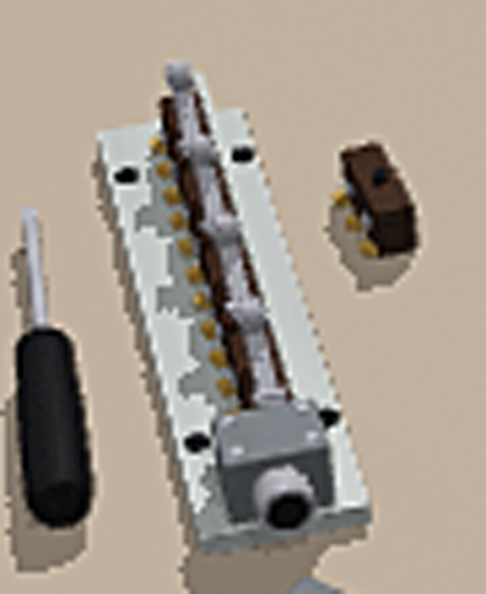

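The scene crop agrees: the rollers are at (248,315), (222,228), (200,150) and (178,75), with the connector box nearest. I'll cross-check those positions by ray casting, and start the traverse at height with the fingers shut.

Run:
```python
from h import *
r=cast("scene",np.array([[248,315],[222,228],[200,150],[178,75]])/5.4+[210,175]-.4,.0535);print(r,r.mean(0))
```

```text
[[ 0.626  -0.1321  0.0535]
 [ 0.5843 -0.1707  0.0535]
 [ 0.5439 -0.2075  0.0535]
 [ 0.5023 -0.2457  0.0535]] [ 0.5641 -0.189   0.0535]
```

>>> {"api": "shift_gripper", "payload": {"deltas": [[-0.044,-0.0385,0,0],[-0.044,-0.0385,0,0],[-0.044,-0.0385,0,0],[-0.044,-0.0385,0,0],[-0.044,-0.0385,0,0],[-0.044,-0.0385,0,0],[-0.044,-0.0385,0,0],[-0.044,-0.0385,0,0],[-0.044,-0.0385,0,0],[-0.044,-0.0385,0,0]], "finger_gap": 0.0}}

```text
time_s: 1.35
eef_pos: [0.5217, 0.1438, 0.2328]
eef_rot: [0.0, 0.174, 0.985, 0.0]
ft_force: [0.4, 1.1, 0.3]
grip_width: 0.003
grip_force: 0.0
```

>>> {"api": "shift_gripper", "payload": {"deltas": [[-0.0425,-0.038,0,0],[-0.0425,-0.038,0,0],[-0.0425,-0.038,0,0],[-0.0425,-0.038,0,0],[-0.0425,-0.038,0,0],[0,0,0.03,0.16],[0,0,0.03,0.16],[0,0,0.03,0.16],[0,0,0,0],[0,0,0,0]]}}

```text
time_s: 2.6
eef_pos: [0.6564, -0.1056, 0.1437]
eef_rot: [0.0, 0.401, 0.916, 0.0]
ft_force: [0.3, -0.2, 1.0]
grip_width: 0.005
grip_force: 0.0
```

Add to h.py:
```python
C=np.array([.565,-.191]);a=-2.40;u=np.array([np.cos(a),np.sin(a)]);n=np.array([-u[1],u[0]])
def rep():
    s,M=tool();p=s["eef_pos"];print("bank xy",(p[:2]-C)@u,(p[:2]-C)@n,"z",p[2],"row in tool",u@M[:2,:2],"across in tool",n@M[:2,:2],"tilt",M[:,2],"F",s["ft_force"],s["grip_width"],s["time_s"])
```

```bash
python3 -c "
from h import *
import cv2
rep();cv2.imwrite('pics/w.png',get_image('wrist')[:,:,::-1])"
```

```text
bank xy -0.1251095757088414 -0.0012509953125941446 z 0.14373104918074275 row in tool [ 0.0041 -1.    ] across in tool [-1.     -0.0041] tilt [ 0.0007 -0.0002 -1.    ] F [ 0.263  -0.2066  0.9794] 0.0047523466745773265 2.6
```

View pics/w.png

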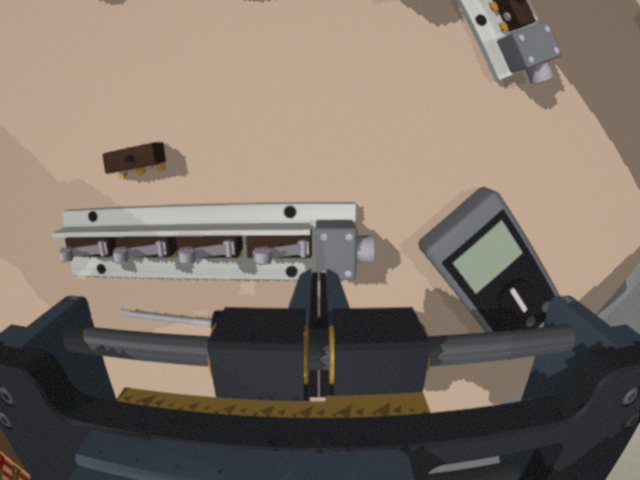

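The wrist view shows the closed fingertips (320,275) beside the connector box (337,248) and the rollers to the left, at about (262,256), (187,256), (122,256) and (66,254). I'll cast these rays to check the row line.

Run:
```python
from h import *
s,M=tool();i=camera_info("wrist");m=i["mount"]
px=np.array([[262,256],[187,256],[122,256],[66,254]])-[i["cx"],i["cy"]]
r=np.linalg.norm(px,axis=1);t=r/i["fx"]
d=np.c_[px/r[:,None]*np.sin(t)[:,None],np.cos(t)]@m[:3,:3].T@M.T
o=s["eef_pos"]+M@m[:3,3]
P=o+d*((.0535-o[2])/d[:,2])[:,None]
for p in P: print((p[:2]-C)@u,(p[:2]-C)@n)
```

```text
-0.08565197961107865 -0.0009754953445747478
-0.030284048944072887 -0.000505041166883373
0.024790299084742 0.00019283760827335943
0.08173543229874221 -0.0006270197311862477
```

The wrist view puts the row within 2 mm of my frame. I'll descend to TCP z ≈ 0.073, which puts the tips at 54 mm, about 5.5 mm below the roller tops.

>>> {"api": "shift_gripper", "payload": {"deltas": [[0,0,0.025,0],[0,0,0.025,0],[0,0,0.02,0],[0,0,0,0],[0,0,0,0]]}}

```text
time_s: 3.28
eef_pos: [0.6566, -0.1056, 0.0737]
eef_rot: [0.001, 0.402, 0.915, 0.0]
ft_force: [0.1, -0.4, -0.4]
grip_width: 0.005
grip_force: 0.0
```

```bash
python3 -c "from h import *;rep()"
```

```text
bank xy -0.12517735387000886 -0.001081366570850592 z 0.0737235582154237 row in tool [ 0.0009 -1.    ] across in tool [-1.     -0.0009] tilt [ 0.0011 -0.0002 -1.    ] F [ 0.1268 -0.3851 -0.3706] 0.004642234351879064 3.275
```

>>> {"api": "shift_gripper", "payload": {"deltas": [[0,-0.01,0.001,0],[0,-0.01,0,0],[0,-0.01,0,0],[0,-0.01,0,0],[0,-0.01,0,0]]}}

```text
time_s: 3.9
eef_pos: [0.6187, -0.14, 0.072]
eef_rot: [0.0, 0.403, 0.915, -0.0]
ft_force: [-0.9, -1.5, 3.1]
grip_width: 0.007
grip_force: 1.5
```

```bash
python3 -c "
from h import *
import cv2
rep();cv2.imwrite('pics/t1.png',get_image('scene')[175:285,210:310,::-1].repeat(5,0).repeat(5,1))"
```

```text
bank xy -0.07404425613939454 -0.0013694905397323347 z 0.0719683049687122 row in tool [ 0.0003 -1.    ] across in tool [-1.     -0.0003] tilt [ 0.0003 -0.0002 -1.    ] F [-0.8508 -1.5442  3.0826] 0.007180501410859317 3.9
```

View pics/t1.png

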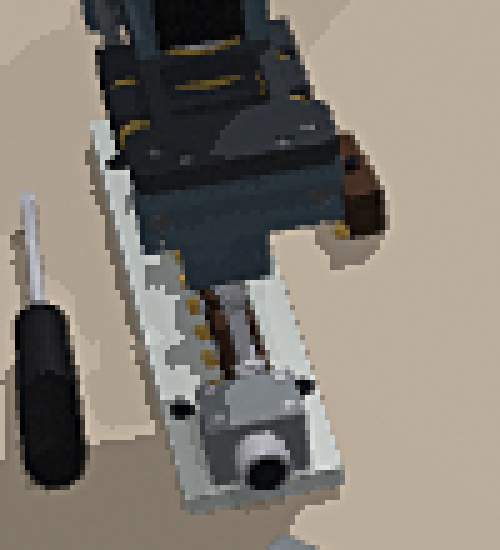

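The tips are on roller 1 at 6.5 mm depth with 3 N upward, and the bank hasn't moved. I'll carry on at the same speed.

>>> {"api": "shift_gripper", "payload": {"deltas": [[0,-0.01,0,0],[0,-0.01,0,0],[0,-0.01,0,0],[0,-0.01,0,0]]}}

```text
time_s: 4.45
eef_pos: [0.5893, -0.1667, 0.0719]
eef_rot: [0.0, 0.403, 0.915, 0.0]
ft_force: [-0.3, 0.5, 2.4]
grip_width: 0.002
grip_force: 1.3
```

```bash
python3 -c "from h import *;rep()"
```

```text
bank xy -0.03432027789590972 -0.0014925194180478182 z 0.0718759276850234 row in tool [ 0.0004 -1.    ] across in tool [-1.     -0.0004] tilt [ 0.0004  0.     -1.    ] F [-0.338   0.5384  2.3795] 0.001793023302110304 4.45
```

>>> {"api": "shift_gripper", "payload": {"deltas": [[0,-0.01,0,0],[0,-0.01,0,0],[0,-0.01,0,0],[0,-0.01,0,0],[0,-0.01,0,0],[0,-0.01,0,0]]}}

```text
time_s: 5.2
eef_pos: [0.5451, -0.2074, 0.0719]
eef_rot: [0.0, 0.403, 0.915, 0.0]
ft_force: [0.5, -0.2, 3.0]
grip_width: 0.005
grip_force: 1.3
```

```bash
python3 -c "from h import *;rep()"
```

```text
bank xy 0.025722868420916926 -0.001389010183862029 z 0.07188811587036431 row in tool [ 0.0005 -1.    ] across in tool [-1.     -0.0005] tilt [ 0.0003 -0.0001 -1.    ] F [ 0.4551 -0.1926  2.9665] 0.004696512883483149 5.2
```

>>> {"api": "shift_gripper", "payload": {"deltas": [[0,-0.01,0,0],[0,-0.01,0,0],[0,-0.01,0,0],[0,-0.01,0,0],[0,-0.01,0,0],[0,-0.01,0,0]]}}

```text
time_s: 5.95
eef_pos: [0.5008, -0.2479, 0.0719]
eef_rot: [0.0, 0.403, 0.915, -0.0]
ft_force: [0.5, 0.6, 3.3]
grip_width: 0.007
grip_force: 1.3
```

```bash
python3 -c "from h import *;rep()"
```

```text
bank xy 0.08580061639830551 -0.001411891881699017 z 0.07186003933086274 row in tool [ 0.0005 -1.    ] across in tool [-1.     -0.0005] tilt [ 0.0002 -0.0001 -1.    ] F [0.4965 0.5722 3.2544] 0.006555874684610349 5.95
```

>>> {"api": "shift_gripper", "payload": {"deltas": [[0,-0.01,0,0],[0,-0.01,0,0],[0,-0.01,0,0],[0,-0.01,0,0],[0,-0.01,0,0],[0,0,0,0],[0,0,-0.03,0],[0,0,-0.04,0],[0,0,-0.04,0],[0,0,0,0]]}}

```text
time_s: 7.2
eef_pos: [0.4658, -0.282, 0.1846]
eef_rot: [0.002, 0.403, 0.915, -0.0]
ft_force: [-0.4, -0.0, -0.3]
grip_width: 0.006
grip_force: 0.0
```

```bash
python3 -c "
from h import *
import cv2
rep();cv2.imwrite('pics/t2.png',get_image('scene')[160:300,200:360,::-1].repeat(4,0).repeat(4,1))"
```

```text
bank xy 0.13458289155878217 0.00011050888505560531 z 0.18459723782832566 row in tool [ 0.0007 -1.    ] across in tool [-1.     -0.0007] tilt [ 0.0042 -0.0028 -1.    ] F [-0.3523 -0.0359 -0.3269] 0.006261999580193839 7.2
```

View pics/t2.png

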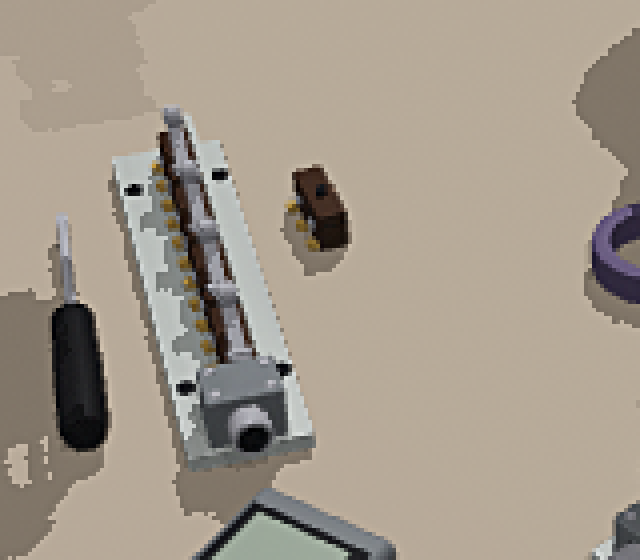

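All four levers are up, with rollers at (225,290), (205,230), (187,170) and (173,115). The bank, screwdriver and spare switch stand where they were, and the hand is clear.

>>> {"api": "shift_gripper", "payload": {"deltas": [[0,0,0,0],[0,0,0,0]]}}

```text
time_s: 7.5
eef_pos: [0.4638, -0.2808, 0.1806]
eef_rot: [-0.001, 0.403, 0.915, 0.0]
ft_force: [0.1, 0.2, -0.8]
grip_width: 0.006
grip_force: 0.0
```

```bash
python3 -c "from station import robot, get_image, camera_info;print(robot.sign_off())"
```

```text
the job is handed in; nothing more can be done
None
```

I ran the closed fingertips along all four rollers from the connector end in one level pass, about 6.5 mm deep at around 3 N; afterwards all levers were up, the bank hadn't visibly moved and the hand was clear, and I handed the job in at 7.5 s (no verdict came back).

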